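Gauge the gaps of a gel-casting stand

TASK

Take the feeler gauge out of its rest and find out by feel which of the three leaning gaps of the casting stand is wide enough for its blade: all drag lightly on it, but in the others the blade stops hard part-way down. Leave the gauge in the gap that takes it, pushed fully home until its collar sits on the plates; never force it so hard that the blade is pushed far back into its handle, and do not disturb the beaker or the petri dish.

Things in the scene. Friction and masses are not known exactly. Their poses are not given: they have to be found in the camera images.
- gauge_mid (a point): Feeler gauge (about 110 g), upright in the rest at the start: black handle 14 (x) x 26 (y) x 60 (z) mm above a steel collar 24 x 34 x 6 mm, flat blade below. This is the handle's centre; z points from blade to handle. The collar's underside, which rests on the block, is 36 mm below this point; handle ends 30 mm below and above. Half a turn about z changes nothing.
- gauge_tip (a point): Centre of the blade's rounded tip, 52 mm below the underside of the collar (88 mm below gauge_mid) when the blade is not pushed in. The blade is 6 mm thick (x) and 24 mm wide (y).
- gauge_blade (a joint): How far the blade is pushed back into its sprung handle (m): 0 free, about 1 mm for every 2 N of push on the tip, end stop 13 mm. More than 9 mm (18 N) is overloaded.
- rest: Fixed grey block 64 (x) x 74 (y) x 62 mm high on the bench with a slot 12 x 30 mm through it from above (long side along y), where the gauge stands loosely. Origin at the centre of its underside.
- caster: Fixed stand: aluminium base 130 x 182 x 8 mm, two cheeks, two white plates leaning with their top edge to the front (-x at zero yaw), three like gaps between them along y, 52 mm apart. In two of them, differing each start, a hidden step stops the blade hard 28 or 40 mm down; in the third it goes in all 52 mm, to the collar. Origin: centre of the base's underside.
- gap_left (a point): Centre of the mouth of the left (+y) gap, in the plane of the plates' top edges, 88 mm above the bench. z points up out of the gap, along it, leaning 0.44 rad (25 degrees) from vertical to the front; y along its 30 mm length, x across its 9.5 mm width. 62 mm deep along -z, edges bevelled 2.5 mm. A sprung rubber leaf (a ramp from 4 to 21 mm down) drags on the blade (under 6 N).
- gap_middle (a point): Centre of the mouth of the middle gap, in the plane of the plates' top edges, 88 mm above the bench. z points up out of the gap, along it, leaning 0.44 rad (25 degrees) from vertical to the front; y along its 30 mm length, x across its 9.5 mm width. 62 mm deep along -z, edges bevelled 2.5 mm. A sprung rubber leaf (a ramp from 4 to 21 mm down) drags on the blade (under 6 N).
- gap_right (a point): Centre of the mouth of the right (-y) gap, in the plane of the plates' top edges, 88 mm above the bench. z points up out of the gap, along it, leaning 0.44 rad (25 degrees) from vertical to the front; y along its 30 mm length, x across its 9.5 mm width. 62 mm deep along -z, edges bevelled 2.5 mm. A sprung rubber leaf (a ramp from 4 to 21 mm down) drags on the blade (under 6 N).
- beaker: Loose beaker, diameter 72 mm, 90 mm high, a bystander. Origin at the centre of its underside.
- petri: Loose closed petri dish, diameter 89 mm, 16 mm high, a bystander. Origin at the centre of its underside.
There are look-alikes about, which are no part of the job. Of the things like the part that bears gauge_mid, leave any that is blue or pink; of the rest the smaller one is meant.

How it is judged:
On the way:
1. the gauge is lifted out of its rest (height (world z) of gauge_tip above 0.07 m), for 0.1 s.
At the end, for the whole second after the job is handed in: The gauge is at rest in one gap: blade tip at least 45 mm below its mouth, within 5 mm across and 7 mm along of its centre, the handle's centre at most 41 mm above the mouth (collar on the plates within 5 mm), the blade pushed back into the handle less than 7 mm (((z of gauge_tip in the frame of gap_left below -0.045 m and x of gauge_tip in the frame of gap_left between -0.005 and 0.005 m and y of gauge_tip in the frame of gap_left between -0.007 and 0.007 m and z of gauge_mid in the frame of gap_left below 0.041 m) or (z of gauge_tip in the frame of gap_middle below -0.045 m and x of gauge_tip in the frame of gap_middle between -0.005 and 0.005 m and y of gauge_tip in the frame of gap_middle between -0.007 and 0.007 m and z of gauge_mid in the frame of gap_middle below 0.041 m) or (z of gauge_tip in the frame of gap_right below -0.045 m and x of gauge_tip in the frame of gap_right between -0.005 and 0.005 m and y of gauge_tip in the frame of gap_right between -0.007 and 0.007 m and z of gauge_mid in the frame of gap_right below 0.041 m)) and value of joint gauge_blade below 0.007 m and linear speed of gauge below 0.02 m/s); the robot touches nothing.
It fails at once if the blade is forced back more than 9 mm into its handle (over 18 N) (value of joint gauge_blade above 0.009 m).
It fails at once if the beaker is moved more than 20 mm (distance of beaker from where it was at the start of the episode above 0.02 m).
It fails at once if the petri dish is moved more than 20 mm (distance of petri from where it was at the start of the episode above 0.02 m).
It also fails if it takes over 45 s, if anything falls off the work surface, if the arm or the gripper's body presses on something with over 40 N, if the wrist force passes 120 N, or if a joint passes its speed limit or range.

ROBOT

A 6-joint arm with a two-finger parallel gripper is mounted at the origin on a cart in front of the work surface, level with it; the furniture and walls round the work are solid. World frame = base frame: x ahead of the robot, y to its left, z up, the work surface at z = 0. Lengths are in m, angles in rad, forces in N, time in s.
With the tool pointing down it reaches from about 0.275 to 1 m from the base axis. Payload 8.4 kg.
Tool frame: the origin (TCP) lies midway between the tips of the shut fingers; the grasp point (between the pads) lies 19 mm behind it; x points along the fingers, y is the direction in which the jaws open and shut, and the axes are right-handed (so a half turn about x gives the same grasp; the last joint's range is limited). The gripper opens to 85 mm and grips with 20 to 120 N. Pads are 22 mm wide; open, the fingers measure 114 mm over their backs; the gripper's body (76 mm by 85 mm) begins 54 mm behind the grasp point. The pads swing forward as they close: fully open they stand 13 mm farther back than shut.
Start: joints at [-1.201, 0.353, 1.633, -0, 1.155, -0.002], TCP at [0.227, -0.582, 0.202] pointing down, gripper open.
Joint ranges: [-2.63, 2.63], [-0.92, 2.1], [0.06, 2.66], [-1.3, 4.44], [0, 2.69], [-3.02, 3.02]. Speed limits (rad/s): [2.22, 2.22, 2.79, 3.14, 3.14, 3.14].

INTERFACE

Orientations are given as [roll, pitch, yaw] about the fixed x, y, z axes, in that order (R = Rz(yaw) Ry(pitch) Rx(roll)).
In Python, from bench import * gives the robot as it stands.
- The arm moves only by the tool play_rows, never from a script. Its argument "steps" is a list of rows, each a list of 6 numbers: the shift along the world's x, y, z in m, then the turn, a rotation vector about the world's x, y, z in degrees. In form: [[tx, ty, tz, wx, wy, wz], ...]. A call has exactly 8 rows; each row shifts and turns the commanded pose from where the row before left it; what a row does not reach is not made up. A row lasts 1/10 s, in which the tool goes at most 50 mm and 8.59 degrees, less where a joint would pass 70% of its speed; a pose out of reach is approached as far as the arm can. A call with a gripper value outside its range is refused whole. "gripper" is the closure, from 0 (fully open) to 1 (shut), set as the call begins (left out, the last holds). The fingers move at their own pace and stop on an object; "newtons" is the grip in N (left out, the last holds). Time passes only in rows, so rows that do not move let the fingers close, or fill a call up. It gives the time, the measured TCP pose, the force and the opening at its end, in the units of the state.
- observe(): the state, without advancing time (a new reading comes with each control period).
- snapshot(name): name is "side" or "top"; returns the picture (384x512x3 uint8, blue, green, red); there is no depth.
- get_calibration(name): a dict with "camera_matrix" (3x3 intrinsics, pixels), "dist_coeffs" ([k1, k2, p1, p2, k3] as OpenCV has them; the pictures are not rectified), "position" and "rotation" of the camera in the world. Camera axes: x right, y up, looking along -z (the intrinsics and any distortion apply to the point x, -y, -z); pixel columns grow to the right and rows downward; lengths in m; the calibration is good to about 2 mm. A picture is of the moment at which its call begins. get_calibration takes no time and is no camera call.
- hand_in(): hands the job in, once; it reports no verdict.
The state is a dict: "clock": time; "q": joint angles; "dq": joint speeds; "tau": joint torques, N m; "position": TCP position; "orientation": TCP orientation; "contact_force": force on the tool from outside, world axes, zero at the start; "wrist_torque": the same for the moment, N m; "grip_width": finger opening in m.
Only numpy, scipy, OpenCV 4.12 (cv2) and the standard library are available. Lean on these libraries where they do the work, as an engineer would, in place of code of your own. Each camera call takes 0.05 s, during which the arm holds its last target.

## Working session

There is one attempt and no reset: what is moved stays moved. The work goes in short steps, Python scripts to look and compute and a tool call to move; the robot and the scene stay as the last step left them, time stands still between calls to the robot, and variables do not carry over. Pictures are saved under pics/ and viewed, and the job is handed in when it is done.

Besides the shell and the picture viewer there is one more tool, called after "Request:" by a JSON object that holds its "fn" and its "kwargs". play_rows: Moves the arm, as the interface text tells. Its arguments: {"type":"object","properties":{"steps":{"type":"array","items":{"type":"array","items":{"type":"number"}}},"gripper":{"type":"number"},"newtons":{"type":"number"}},"required":["steps"]}

```bash
mkdir -p pics; python3 - <<'E'
from bench import *
import cv2
for n in ("side","top"):
    cv2.imwrite(f"pics/{n}0.png",snapshot(n)); c=get_calibration(n); print(n,c)
print(observe())
E
```

```text
side {'camera_matrix': array([[379.65063609,   0.        , 264.11934613],
       [  0.        , 379.65063609, 194.10023324],
       [  0.        ,   0.        ,   1.        ]]), 'dist_coeffs': array([-0.1169806,  0.       ,  0.       ,  0.       ,  0.       ]), 'position': array([ 0.41681361, -0.75242505,  0.64914997]), 'rotation': array([ 0.88600762, -0.002922  , -0.18830797])}
top {'camera_matrix': array([[350.75824845,   0.        , 250.46715413],
       [  0.        , 350.75824845, 194.93643594],
       [  0.        ,   0.        ,   1.        ]]), 'dist_coeffs': array([-0.10465823,  0.        ,  0.        ,  0.        ,  0.        ]), 'position': array([ 0.43223608, -0.05501912,  0.94025933]), 'rotation': array([ 0.1458773 , -0.02796542, -1.55017392])}
{'clock': 0.1, 'q': array([-1.20137962e+00,  3.53578348e-01,  1.63404950e+00, -3.17348443e-05,
        1.15523973e+00, -2.41672489e-03]), 'dq': array([ 1.51742746e-03, -1.14337541e-03, -1.81390413e-03,  3.66801796e-04,
       -8.29507672e-04,  6.73432998e-05]), 'tau': array([-4.45176929e-04, -6.06354833e+01, -3.42819393e+01, -7.20549679e-05,
        4.00687059e-03, -2.09896567e-07]), 'position': array([ 0.22688719, -0.58185629,  0.20114152]), 'orientation': array([-1.55045675,  1.56952107,  1.96298217]), 'contact_force': array([-0.00309945,  0.25209045, -0.27327316]), 'wrist_torque': array([-0.02381111, -0.04440376, -0.00444061]), 'grip_width': 0.08565961892539807}
```

View pics/side0.png

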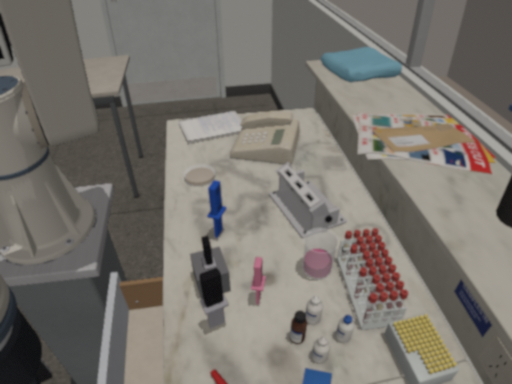

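View pics/top0.png

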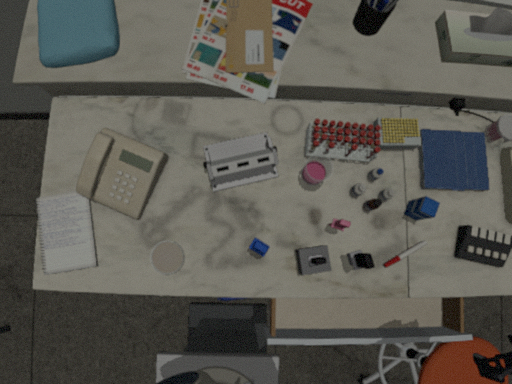

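```bash
cat > h.py <<'E'
import numpy as np, cv2
from scipy.spatial.transform import Rotation as R
from bench import *
def cam(n):
    c=get_calibration(n); r=np.array(c["rotation"]); return c["camera_matrix"],c["dist_coeffs"],np.array(c["position"]),r
def Rm(n):
    return R.from_euler("xyz",cam(n)[3]).as_matrix()
def ray(n,px):
    K,d,p,_=cam(n); u=cv2.undistortPoints(np.array([[px]],float),K,d)[0,0]
    v=Rm(n)@np.array([u[0],-u[1],-1]); return p,v/np.linalg.norm(v)
def onz(n,px,z):
    p,v=ray(n,px); return p+v*(z-p[2])/v[2]
def proj(n,P):
    K,d,p,_=cam(n); q=Rm(n).T@(np.array(P,float).reshape(-1,3)-p).T
    q=np.array([q[0],-q[1],-q[2]]).T.copy()
    return cv2.projectPoints(q,np.zeros(3),np.zeros(3),K,d)[0][:,0]
def tri(a,b):
    p,v=ray("top",a);q,w=ray("side",b)
    s=np.linalg.lstsq(np.c_[v,-w],q-p,rcond=None)[0]
    A=p+s[0]*v;B=q+s[1]*w; return (A+B)/2,np.linalg.norm(A-B)
def crop(src,out,x0,y0,x1,y1,f):
    im=cv2.imread(src)[y0:y1,x0:x1]; cv2.imwrite(out,cv2.resize(im,None,fx=f,fy=f,interpolation=cv2.INTER_CUBIC))
E
python3 - <<'E'
from h import *
crop("pics/top0.png","pics/ta.png",190,120,290,200,7)
crop("pics/top0.png","pics/tb.png",280,200,400,290,6)
crop("pics/side0.png","pics/sa.png",180,220,290,340,5)
crop("pics/side0.png","pics/sb.png",260,150,360,240,6)
s=observe(); print(proj("top",[s["position"]]),proj("side",[s["position"]]), proj("top",[[.4,0,0]]),proj("side",[[.4,0,0]]))
E
```

```text
[[478.86773833 342.18599006]] [[ 67.54874239 429.31470261]] [[219.48850812 258.13292947]] [[202.64348803 208.35537801]]
```

View pics/ta.png

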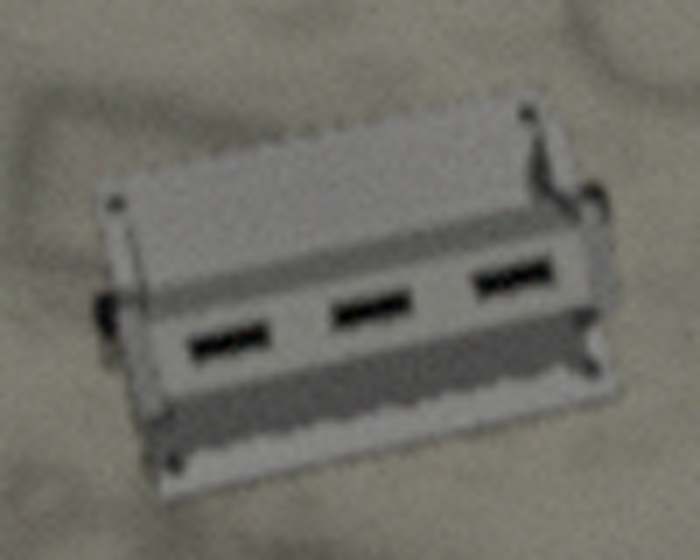

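View pics/tb.png

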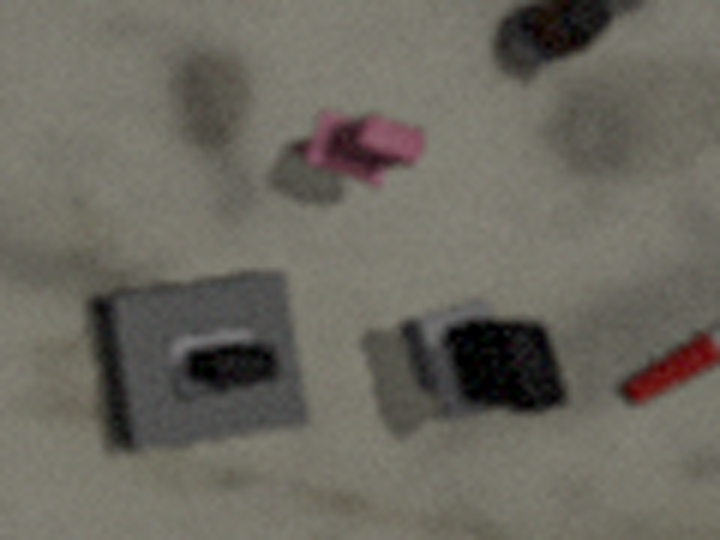

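View pics/sa.png

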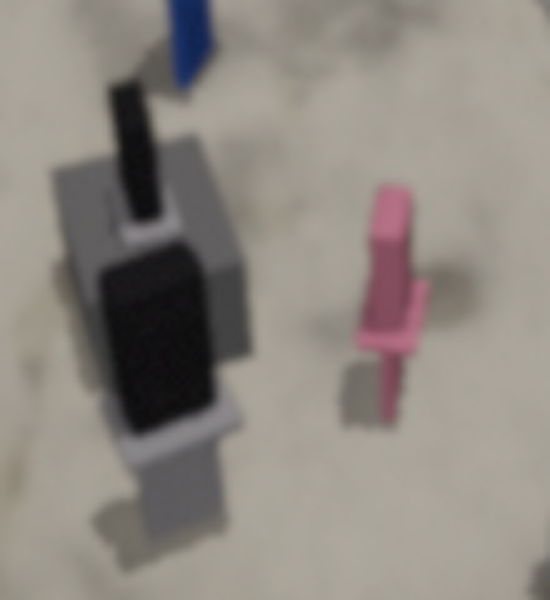

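View pics/sb.png

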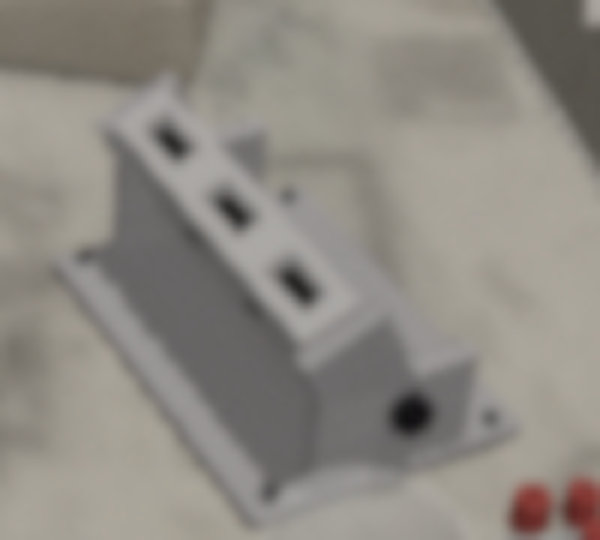

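```bash
python3 - <<'E'
from h import *
def blobs(n,x0,y0,x1,y1,f,amin,amax,th):
    im=cv2.cvtColor(cv2.imread(f"pics/{n}0.png"),cv2.COLOR_BGR2GRAY)[y0:y1,x0:x1]
    g=cv2.resize(im,None,fx=f,fy=f,interpolation=cv2.INTER_CUBIC)
    c,_=cv2.findContours((g<th).astype(np.uint8),cv2.RETR_EXTERNAL,cv2.CHAIN_APPROX_NONE)
    o=[]
    for k in c:
        a=cv2.contourArea(k)/f/f
        if amin<a<amax:
            (cx,cy),wh,an=cv2.minAreaRect(k)
            o.append((a,(cx+.5)/f-.5+x0,(cy+.5)/f-.5+y0,np.round(np.array(wh)/f,1),round(an,1)))
    return o
for n,b in(("top",(205,140,285,185)),("side",(270,160,325,210))):
    for th in(55,70): 
        for o in blobs(n,*b,8,8,150,th): print(n,th,np.round(o[0:3],1),o[3],o[4],onz(n,o[1:3],.088).round(4))
def T(n,x,y,x0,y0,f): return ((x+.5)/f-.5+x0,(y+.5)/f-.5+y0)
# base corner/hole guesses in top crop
for nm,x,y in(("hole bl",175,462),("hole tl",116,205),("hole tr",528,115),("hole br",592,367),("corner bl",165,500),("corner br",620,392),("corner tl",100,187),):
    print(nm,onz("top",T("top",x,y,190,120,7),.008).round(4))
for nm,x,y in(("l",62,262),("fr",262,525),("rr",522,430),("hole fr",268,490),("hole l",87,256),("hole rr",490,418),("hole rl",289,195)):
    print("side",nm,onz("side",T("side",x,y,260,150,6),.008).round(4))
print("rest top corners top")
for x,y in((110,297),(283,272),(305,420),(130,450)): print(onz("top",T("top",x,y,280,200,6),.062).round(4))
print("handle top, top view")
for x,y in((192,350),(272,345),(277,378),(197,388),(235,367)): print(onz("top",T("top",x,y,280,200,6),.128).round(4))
print("side rest")
for x,y in((53,172),(197,137),(244,265)): print(onz("side",T("side",x,y,180,220,5),.062).round(4))
print("side handle top")
for x,y in((110,88),(136,83),(150,104),(120,110)): print(onz("side",T("side",x,y,180,220,5),.128).round(4))
print("collar top side")
for x,y in((122,235),(183,230),(172,208),): print(onz("side",T("side",x,y,180,220,5),.066).round(4))
print("beaker",onz("top",(313,172),.04),onz("side",(318,265),.03))
E
```

```text
top 55 [ 27.4 222.3 168.5] [ 2.9 11. ] 76.2 [ 0.6226 -0.005   0.088 ]
top 55 [ 26.7 242.6 163.8] [ 2.9 10.9] 77.7 [ 0.6358 -0.0552  0.088 ]
top 55 [  9.8 205.4 164.8] [6.6 1.8] 90.0 [0.631  0.0372 0.088 ]
top 55 [ 27.  262.9 159.3] [ 3.  10.7] 76.9 [ 0.6487 -0.1054  0.088 ]
top 70 [ 11.4 212.8 180.3] [3.3 5.5] 54.9 [0.5921 0.0174 0.088 ]
top 70 [ 34.7 222.3 168.4] [ 3.5 11.5] 76.4 [ 0.6227 -0.0051  0.088 ]
top 70 [  9.3 272.6 164.9] [3.  4.3] 48.8 [ 0.635  -0.1299  0.088 ]
top 70 [ 34.2 242.6 163.8] [ 3.5 11.4] 77.8 [ 0.6358 -0.0551  0.088 ]
top 70 [ 14.2 205.7 165. ] [2.4 7.9] 0.0 [0.6304 0.0364 0.088 ]
top 70 [ 34.8 262.8 159.3] [ 3.5 11.3] 77.4 [ 0.6488 -0.1054  0.088 ]
top 70 [ 21.7 267.9 146.1] [12.   3.9] 59.3 [ 0.6834 -0.1176  0.088 ]
side 70 [  9.9 309.2 197.1] [5.5 2.3] 45.0 [ 0.6478 -0.1076  0.088 ]
hole bl [0.5929 0.0189 0.008 ]
hole tl [0.6944 0.0458 0.008 ]
hole tr [ 0.7356 -0.1151  0.008 ]
hole br [ 0.6344 -0.1414  0.008 ]
corner bl [0.578  0.0223 0.008 ]
corner br [ 0.6248 -0.1524  0.008 ]
corner tl [0.7015 0.0524 0.008 ]
side l [0.5816 0.0192 0.008 ]
side fr [ 0.6262 
[... 160 characters left out ...]
8 ]
side hole rl [0.6949 0.0481 0.008 ]
rest top corners top
[ 0.4282 -0.1982  0.062 ]
[ 0.4396 -0.2712  0.062 ]
[ 0.3785 -0.2804  0.062 ]
[ 0.3654 -0.2069  0.062 ]
handle top, top view
[ 0.4087 -0.2193  0.128 ]
[ 0.411  -0.2506  0.128 ]
[ 0.3984 -0.2525  0.128 ]
[ 0.3943 -0.2213  0.128 ]
[ 0.4024 -0.2361  0.128 ]
side rest
[ 0.3668 -0.2102  0.062 ]
[ 0.4274 -0.2012  0.062 ]
[ 0.4387 -0.2725  0.062 ]
side handle top
[ 0.3959 -0.2318  0.128 ]
[ 0.4059 -0.2309  0.128 ]
[ 0.4103 -0.243   0.128 ]
[ 0.3989 -0.2441  0.128 ]
collar top side
[ 0.3928 -0.2522  0.066 ]
[ 0.4168 -0.2539  0.066 ]
[ 0.4136 -0.2417  0.066 ]
beaker [ 0.63041696 -0.24155379  0.04      ] [ 0.62802876 -0.26128481  0.03      ]
```

```bash
python3 - <<'E'
from h import *
def T(x,y,x0,y0,f): return ((x+.5)/f-.5+x0,(y+.5)/f-.5+y0)
print("big foot",onz("side",T(185,535,180,220,5),0), "side handle top c/top",tri(T(515,365,280,200,6),T(155,265,180,220,5)))
print("pink top",tri(T(400,140,280,200,6),T(392,195,180,220,5)))
print("blue",tri((262,245),(214,185)))
s=observe(); print(R.from_euler("xyz",s["orientation"]).as_matrix().round(3))
import cv2
crop("pics/side0.png","pics/sc.png",180,160,360,300,4)
crop("pics/top0.png","pics/tc.png",200,90,340,270,4)
E
```

```text
big foot [ 0.40290065 -0.34933751  0.        ] side handle top c/top (array([ 0.40557081, -0.33903423,  0.14985246]), np.float64(0.0012282173035997566))
pink top (array([ 0.49204103, -0.30262719,  0.12611013]), np.float64(0.0015561838405053158))
blue (array([ 0.43449107, -0.102814  ,  0.15045793]), np.float64(0.0034580710811810706))
[[-0.     0.363 -0.932]
 [ 0.001 -0.932 -0.363]
 [-1.    -0.001  0.   ]]
```

View pics/sc.png

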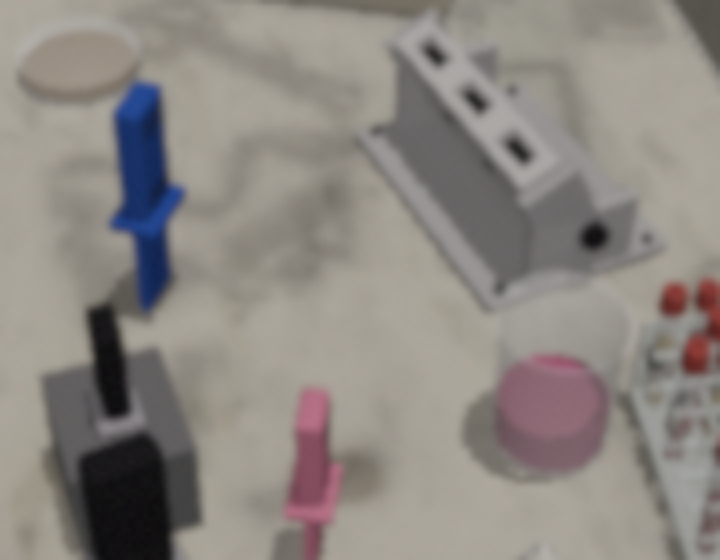

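View pics/tc.png

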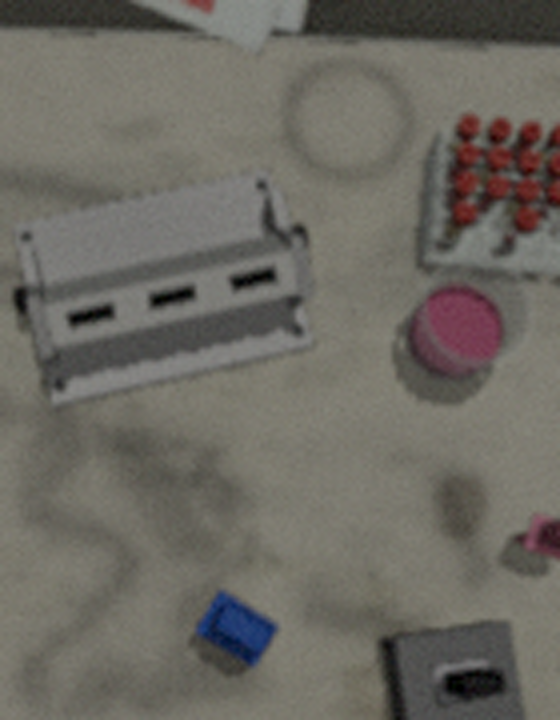

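Request:
{"fn": "play_rows", "kwargs": {"steps": [[0.022, 0.043, 0.005, 0, 0, 8], [0.022, 0.043, 0.005, 0, 0, 8], [0.022, 0.043, 0, 0, 0, 8], [0.022, 0.043, 0, 0, 0, 8], [0.022, 0.043, 0, 0, 0, 8], [0.022, 0.043, 0, 0, 0, 8], [0.022, 0.043, 0, 0, 0, 8], [0.022, 0.043, 0, 0, 0, 8]], "gripper": 0, "newtons": 60}}

```text
clock: 0.9
position: [0.4034, -0.2364, 0.2117]
orientation: [-2.203, 1.571, 2.432]
contact_force: [0.7, 0.2, 0.0]
grip_width: 0.0856
```

```bash
python3 - <<'E'
from h import *
s=observe(); print(s["clock"],s["position"],s["q"],R.from_euler("xyz",s["orientation"]).as_matrix().round(3),s["grip_width"])
m=R.from_euler("xyz",s["orientation"]).as_matrix();print(np.degrees(np.arctan2(m[1,1],m[0,1])))
E
```

```text
0.9 [ 0.40337334 -0.23642564  0.21169758] [-5.33368853e-01  9.37138642e-02  1.94633712e+00  1.22689606e-05
  1.10160326e+00 -4.56859959e-01] [[-0.     0.997 -0.076]
 [ 0.    -0.076 -0.997]
 [-1.    -0.    -0.   ]] 0.08561638692971975
-4.38395453753529
```

Request:
{"fn": "play_rows", "kwargs": {"steps": [[0, 0, -0.01, 0, 0, 6.2], [0, 0, -0.02, 0, 0, 6.2], [0, 0, -0.03, 0, 0, 0], [0, 0, -0.03, 0, 0, 0], [0, 0, -0.02, 0, 0, 0], [0, 0, -0.01, 0, 0, 0], [0, 0, -0.005, 0, 0, 0], [0, 0, 0, 0, 0, 0]]}}

```text
clock: 1.7
position: [0.4031, -0.2383, 0.0867]
orientation: [-2.219, 1.57, 2.627]
contact_force: [0.2, 0.1, -0.1]
grip_width: 0.0855
```

```bash
python3 - <<'E'
from h import *
cv2.imwrite("pics/side1.png",snapshot("side"))
crop("pics/side1.png","pics/s1.png",150,180,290,340,4)
E
```

```text
(no output)
```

View pics/s1.png

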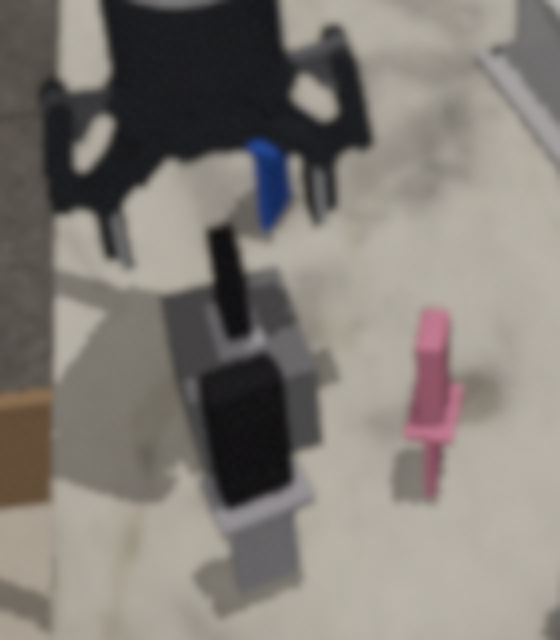

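```bash
python3 - <<'E'
from h import *
s=observe();p=s["position"];m=R.from_euler("xyz",s["orientation"]).as_matrix()
print(p,m.round(3))
for b in(0,.013,.02):
  for k in(-.0428,0,.0428):
    q=proj("side",[p-b*m[:,0]+k*m[:,1]])[0]; print(b,k,q,(q-[150,180])*4)
for z in (.128,.068): print((proj("side",[[.4026,-.2365,z]])[0]-[150,180])*4)
E
```

```text
[ 0.403386   -0.23854319  0.08724919] [[ 0.     0.991  0.134]
 [-0.     0.134 -0.991]
 [-1.     0.     0.   ]]
0 -0.0428 [186.32306371 258.6378286 ] [145.29225486 314.55131439]
0 0 [207.79415094 253.59310799] [231.17660376 294.37243195]
0 0.0428 [228.81368725 248.61735644] [315.254749   274.46942576]
0.013 -0.0428 [185.43006731 254.16450474] [141.72026923 296.65801895]
0.013 0 [207.1602953  249.11183849] [228.64118121 276.44735396]
0.013 0.0428 [228.42794042 244.13250454] [313.7117617  256.53001817]
0.02 -0.0428 [184.9417     251.71134286] [139.76679999 286.84537143]
0.02 0 [206.81372405 246.65497126] [227.25489619 266.61988504]
0.02 0.0428 [228.21708519 241.67436752] [312.86834076 246.69747009]
[221.13729993 233.91860537]
[232.93529947 317.3138422 ]
```

Request:
{"fn": "play_rows", "kwargs": {"steps": [[0, 0, 0, 0, 0, 0], [0, 0, 0, 0, 0, 0], [0, 0, 0, 0, 0, 0], [0, 0, 0, 0, 0, 0], [0, 0, 0, 0, 0, 0], [0, 0, 0, 0, 0, 0], [0, 0, 0, 0, 0, 0], [0, 0, 0, 0, 0, 0]], "gripper": 1, "newtons": 70}}

```text
clock: 2.55
position: [0.4034, -0.2384, 0.0872]
orientation: [0.956, 1.57, -0.48]
contact_force: [-0.3, 1.2, 5.7]
grip_width: 0.012
```

```bash
python3 - <<'E'
from h import *
cv2.imwrite("pics/side2.png",snapshot("side"))
crop("pics/side2.png","pics/s2.png",150,180,290,340,4)
s=observe();print(s["position"],s["contact_force"],s["grip_width"],s["orientation"])
E
```

```text
[ 0.40337911 -0.23844993  0.08720242] [-0.65342086  1.80488648  5.47946073] 0.011903350097803779 [ 0.96652902  1.57010951 -0.46983985]
```

View pics/s2.png

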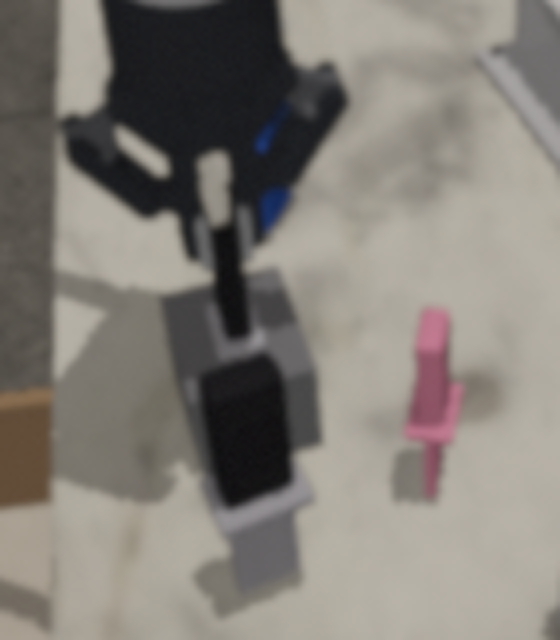

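```bash
python3 - <<'E'
from h import *
cv2.imwrite("pics/top2.png",snapshot("top"))
crop("pics/top2.png","pics/t2.png",260,200,400,320,5)
s=observe();p=s["position"]
crop("pics/side2.png","pics/s2b.png",180,205,230,275,9)
for z in(.087,.106,.128,.16,.2):
    q=np.r_[p[:2],z]; print(z,proj("side",[q])[0],(proj("side",[q])[0]-[180,205])*9,proj("top",[q])[0],(proj("top",[q])[0]-[260,200])*5)
E
```

```text
0.087 [207.79026583 253.64292573] [250.11239251 437.78633161] [315.99095488 259.70392081] [279.9547744  298.51960405]
0.106 [206.8643816  247.06207508] [241.7794344  378.55867573] [317.69112101 259.99862951] [288.45560506 299.99314757]
0.128 [205.75800853 239.153541  ] [231.82207675 307.38186897] [319.75749241 260.35642798] [298.78746206 301.78213988]
0.16 [204.07999834 227.064424  ] [216.71998502 198.57981603] [322.96751443 260.91140393] [314.83757214 304.55701963]
0.2 [201.86119846 210.90077198] [196.75078618  53.10694782] [327.36284184 261.66962051] [336.81420922 308.34810254]
```

View pics/s2b.png

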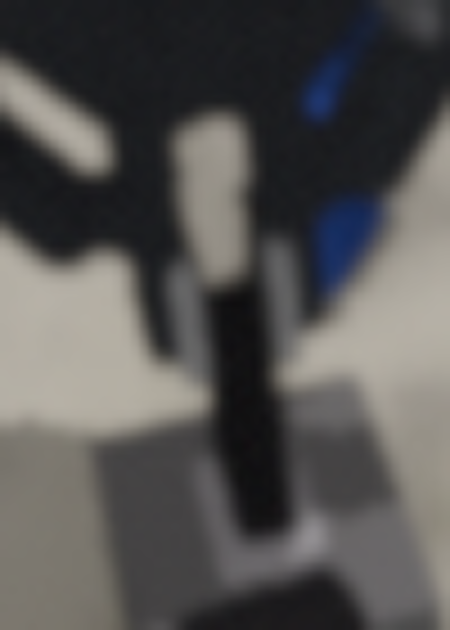

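View pics/t2.png

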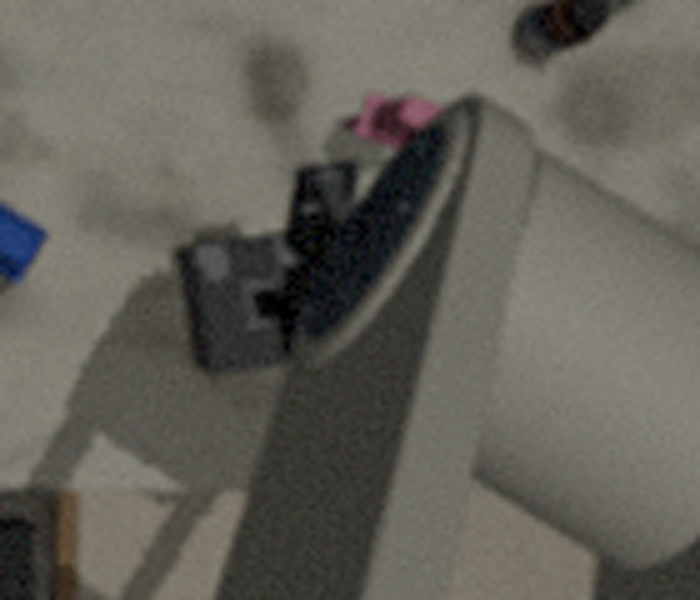

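Request:
{"fn": "play_rows", "kwargs": {"steps": [[0, 0, 0.005, 0, 0, 0], [0, 0, 0.01, 0, 0, 0], [0, 0, 0.015, 0, 0, 0], [0, 0, 0.02, 0, 0, 0], [0, 0, 0.025, 0, 0, 0], [0, 0, 0.025, 0, 0, 0], [0, 0, 0.01, 0, 0, 0], [0, 0, 0, 0, 0, 0]]}}

```text
clock: 3.45
position: [0.4038, -0.2388, 0.1982]
orientation: [0.887, 1.568, -0.549]
contact_force: [0.1, 0.2, -1.7]
grip_width: 0.0121
```

```bash
python3 - <<'E'
from h import *
cv2.imwrite("pics/side3.png",snapshot("side"))
crop("pics/side3.png","pics/s3.png",160,140,260,260,5)
s=observe();p=s["position"];print(p,s["contact_force"],s["grip_width"])
for d in(0,.019,.041,-.019,-.033,-.077):
    q=p+[0,0,d]; print(d,(proj("side",[q])[0]-[160,140])*5)
E
```

```text
[ 0.40316819 -0.23835542  0.19698882] [ 0.6332308   0.56193794 -1.27562516] 0.01230530574455993
0 [209.60573788 360.70303228]
0.019 [204.10353353 320.34687077]
0.041 [197.523597   271.74360439]
-0.019 [214.94622249 399.62834808]
-0.033 [218.78090239 427.43176488]
-0.077 [230.30285595 510.24874238]
```

View pics/s3.png

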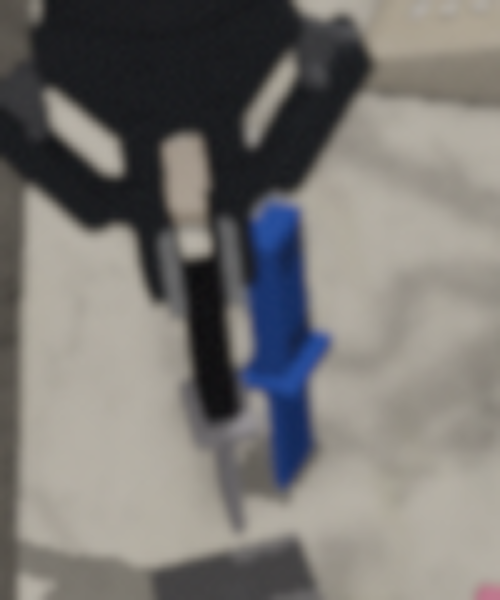

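Request:
{"fn": "play_rows", "kwargs": {"steps": [[0, 0, -0.01, 0, 0, 0], [0, 0, -0.02, 0, 0, 0], [0, 0, -0.025, 0, 0, 0], [0, 0, -0.02, 0, 0, 0], [0, 0, -0.015, 0, 0, 0], [0, 0, -0.01, 0, 0, 0], [0, 0, -0.006, 0, 0, 0], [0, 0, -0.003, 0, 0, 0]]}}

```text
clock: 4.3
position: [0.4027, -0.238, 0.0871]
orientation: [-2.296, 1.569, 2.55]
contact_force: [-5.3, 3.9, 30.8]
grip_width: 0.0117
```

Request:
{"fn": "play_rows", "kwargs": {"steps": [[0, 0, 0, 0, 0, 0], [0, 0, 0, 0, 0, 0], [0, 0, 0, 0, 0, 0], [0, 0, 0, 0, 0, 0], [0, 0, -0.005, 0, 0, 0], [0, 0, -0.005, 0, 0, 0], [0, 0, -0.005, 0, 0, 0], [0, 0, 0, 0, 0, 0]], "gripper": 0.4}}

```text
clock: 5.1
position: [0.4024, -0.238, 0.0719]
orientation: [-2.227, 1.569, 2.62]
contact_force: [-0.3, -0.4, 0.7]
grip_width: 0.0512
```

```bash
python3 - <<'E'
from h import *
cv2.imwrite("pics/side4.png",snapshot("side"))
crop("pics/side4.png","pics/s4.png",160,180,260,300,5)
s=observe();p=s["position"];print(p,s["contact_force"],s["grip_width"])
E
```

```text
[ 0.4026702  -0.23806177  0.07220962] [0.92504003 0.74105047 0.73351533] 0.05127974137760306
```

View pics/s4.png

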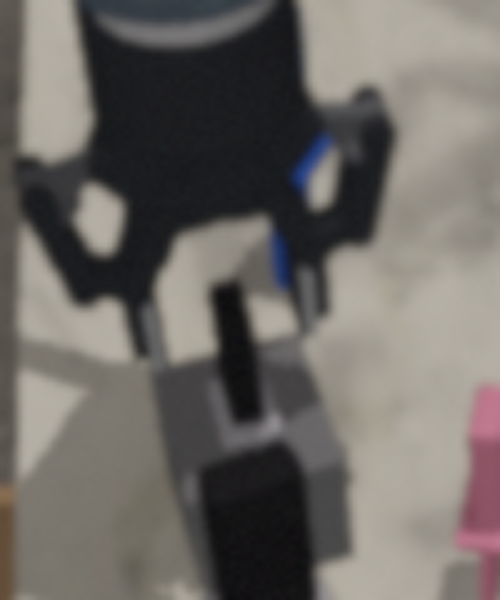

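Request:
{"fn": "play_rows", "kwargs": {"steps": [[0, 0, 0, 0, 0, 0], [0, 0, 0, 0, 0, 0], [0, 0, 0, 0, 0, 0], [0, 0, 0, 0, 0, 0], [0, 0, 0, 0, 0, 0], [0, 0, 0, 0, 0, 0], [0, 0, 0, 0, 0, 0], [0, 0, 0, 0, 0, 0]], "gripper": 1, "newtons": 110}}

```text
clock: 5.95
position: [0.4035, -0.2385, 0.0732]
orientation: [0.965, 1.57, -0.471]
contact_force: [0.9, 0.8, 5.6]
grip_width: 0.0121
```

Request:
{"fn": "play_rows", "kwargs": {"steps": [[0, 0, 0.005, 0, 0, 0], [0, 0, 0.015, 0, 0, 0], [0, 0, 0.025, 0, 0, 0], [0, 0, 0.03, 0, 0, 0], [0, 0, 0.03, 0, 0, 0], [0, 0, 0.025, 0, 0, 0], [0, 0, 0.01, 0, 0, 0], [0, 0, 0, 0, 0, 0]]}}

```text
clock: 6.75
position: [0.4036, -0.2386, 0.2137]
orientation: [0.874, 1.569, -0.563]
contact_force: [0.6, -0.6, -1.6]
grip_width: 0.0122
```

```bash
python3 - <<'E'
from h import *
cv2.imwrite("pics/side5.png",snapshot("side"))
crop("pics/side5.png","pics/s5.png",160,120,260,240,5)
cv2.imwrite("pics/top5.png",snapshot("top"))
crop("pics/top5.png","pics/t5.png",260,200,400,320,5)
s=observe();p=s["position"];print(p,s["contact_force"],s["grip_width"]); m=R.from_euler("xyz",s["orientation"]).as_matrix();print(m.round(3))
for d in(.026,.056,-.004,-.010,-.062):
    q=p+[0,0,d]; print(d,(proj("side",[q])[0]-[160,120])*5,(proj("top",[q])[0]-[260,200])*5)
E
```

```text
[ 0.40241605 -0.23791479  0.21169665] [-0.74214423  0.11667334 -1.19079939] 0.012330387402400951
[[-0.001  0.991  0.134]
 [ 0.001  0.134 -0.991]
 [-1.    -0.001 -0.001]]
0.026 [195.34746519 371.85845821] [358.47414035 314.67016227]
0.056 [185.94148462 302.2019991 ] [378.48429271 318.2182712 ]
-0.004 [204.31972176 437.58591273] [340.06793166 311.39918974]
-0.01 [206.06394113 450.28408206] [336.56245623 310.7754455 ]
-0.062 [220.5132044  554.50956332] [308.36970254 305.74990873]
```

View pics/s5.png

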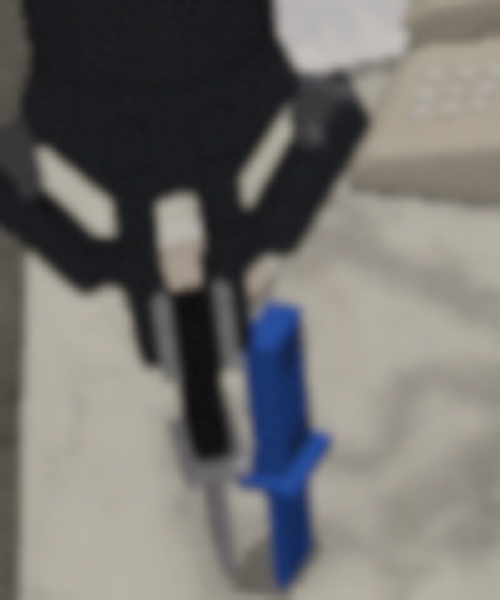

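View pics/t5.png

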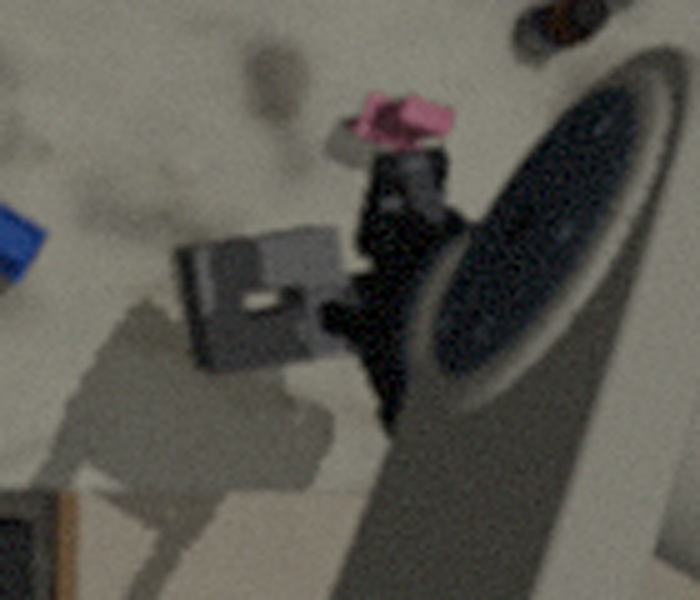

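```bash
python3 - <<'E'
from h import *
im=cv2.cvtColor(cv2.imread("pics/side0.png"),cv2.COLOR_BGR2GRAY)
f=8;x0,y0,x1,y1=275,160,330,210
g=cv2.resize(im[y0:y1,x0:x1],None,fx=f,fy=f,interpolation=cv2.INTER_CUBIC)
for th in(80,95,110):
    c,_=cv2.findContours((g<th).astype(np.uint8),cv2.RETR_EXTERNAL,cv2.CHAIN_APPROX_NONE)
    for k in c:
        a=cv2.contourArea(k)/64
        if 6<a<80:
            M=cv2.moments(k);q=((M["m10"]/M["m00"]+.5)/f-.5+x0,(M["m01"]/M["m00"]+.5)/f-.5+y0)
            print(th,round(a,1),np.round(q,1),onz("side",q,.088).round(4))
psi=np.radians(14.4);a=.44
Rg=R.from_euler("z",psi).as_matrix()@R.from_euler("y",-a).as_matrix()
gz=Rg[:,2];print(gz,Rg[:,0])
s=observe();p=s["position"]
for nm,m in(("R",[.6485,-.106,.088]),("M",[.6356,-.0558,.088]),("L",[.6226,-.0055,.088])):
    t=np.array(m)+(.062+.02)*gz; print(nm,t,t-p)
E
```

```text
80 13.5 [309.2 197.1] [ 0.6478 -0.1076  0.088 ]
80 10.3 [298.5 184.7] [ 0.6352 -0.0579  0.088 ]
80 8.7 [288.2 173.2] [ 0.6219 -0.0075  0.088 ]
95 19.5 [309.2 197. ] [ 0.6478 -0.1074  0.088 ]
95 61.9 [297.9 197.1] [ 0.6221 -0.1028  0.088 ]
95 15.5 [298.4 184.7] [ 0.6352 -0.0575  0.088 ]
95 13.5 [288.2 173.2] [ 0.622  -0.0074  0.088 ]
110 23.6 [322.  207.8] [ 0.6658 -0.1494  0.088 ]
110 26.4 [309.2 196.9] [ 0.6479 -0.1071  0.088 ]
110 22.0 [298.4 184.6] [ 0.6352 -0.0573  0.088 ]
110 19.6 [288.2 173.1] [ 0.622  -0.0069  0.088 ]
110 19.3 [279.3 161.7] [0.6112 0.0466 0.088 ]
[-0.41255779 -0.10592684  0.90475166] [0.87632723 0.22500259 0.42593947]
R [ 0.61467026 -0.114686    0.16218964] [ 0.21225421  0.12322879 -0.04950702]
M [ 0.60177026 -0.064486    0.16218964] [ 0.19935421  0.17342879 -0.04950702]
L [ 0.58877026 -0.014186    0.16218964] [ 0.18635421  0.22372879 -0.04950702]
```

Request:
{"fn": "play_rows", "kwargs": {"steps": [[0.0265, 0.0154, 0, 0, 0, 6.7], [0.0265, 0.0154, 0, 0.896, -3.488, 0], [0.0265, 0.0154, 0, 0.896, -3.488, 0], [0.0265, 0.0154, 0, 0.896, -3.488, 0], [0.0265, 0.0154, 0, 0.896, -3.488, 0], [0.0265, 0.0154, 0, 0.896, -3.488, 0], [0.0265, 0.0154, 0, 0.896, -3.488, 0], [0.0265, 0.0154, 0, 0.896, -3.488, 0]]}}

```text
clock: 7.65
position: [0.6149, -0.1143, 0.2106]
orientation: [1.574, 1.131, 0.254]
contact_force: [1.5, 0.6, -1.1]
grip_width: 0.012
```

```bash
cat >> h.py <<'E'
psi=np.radians(14.4)
Rg=R.from_euler("z",psi).as_matrix()@R.from_euler("y",-.44).as_matrix(); gz=Rg[:,2]
MO={"R":np.array([.6485,-.106,.088]),"M":np.array([.6356,-.0558,.088]),"L":np.array([.6226,-.0055,.088])}
def st(gap,L=.062):
    s=observe();p=s["position"];m=R.from_euler("xyz",s["orientation"]).as_matrix()
    tip=Rg.T@(p+L*m[:,0]-MO[gap]); f=Rg.T@s["contact_force"]
    e=R.from_matrix(np.c_[Rg[:,0]*0-0,Rg[:,0],-Rg[:,1]].T if 0 else m@np.c_[-Rg[:,2],Rg[:,0],-Rg[:,1]].T).as_rotvec(degrees=True)
    print(gap,"t",round(s["clock"],2),"tip in gap mm",(tip*1e3).round(2),"F gap axes",f.round(1),"rot err world deg",e.round(2),"w",round(s["grip_width"]*1e3,1),"TCP",p.round(4),"to go at +20mm",(MO[gap]+(L+.02)*gz-p).round(4))
E
python3 -c "
from h import *
st('R')"
```

```text
R t 7.65 tip in gap mm [20.85  0.37 63.67] F gap axes [ 1.   0.2 -1.7] rot err world deg [ 0.07  0.05 -0.03] w 12.0 TCP [ 0.6149 -0.1143  0.2106] to go at +20mm [-0.0002 -0.0004 -0.0484]
```

Request:
{"fn": "play_rows", "kwargs": {"steps": [[0, 0, -0.01, 0, 0, 0], [0, 0, -0.015, 0, 0, 0], [0, 0, -0.015, 0, 0, 0], [0, 0, -0.0085, 0, 0, 0], [0.0015, 0.0002, -0.0036, 0, 0, 0], [0.0015, 0.0002, -0.0036, 0, 0, 0], [0, 0, 0, 0, 0, 0], [0, 0, 0, 0, 0, 0]]}}

```text
clock: 8.45
position: [0.6184, -0.1148, 0.1575]
orientation: [1.57, 1.13, 0.251]
contact_force: [-0.2, -0.0, -0.8]
grip_width: 0.012
```

```bash
python3 - <<'E'
from h import *
st("R")
for n in("side","top"): cv2.imwrite(f"pics/{n}6.png",snapshot(n))
crop("pics/side6.png","pics/s6.png",255,110,345,220,6)
crop("pics/top6.png","pics/t6.png",190,110,300,210,6)
E
```

```text
R t 8.45 tip in gap mm [ 1.23 -1.05 14.26] F gap axes [-0.5  0.  -0.7] rot err world deg [-0.01 -0.03  0.  ] w 12.0 TCP [ 0.6184 -0.1148  0.1575] to go at +20mm [-0.0037  0.0001  0.0047]
```

View pics/s6.png

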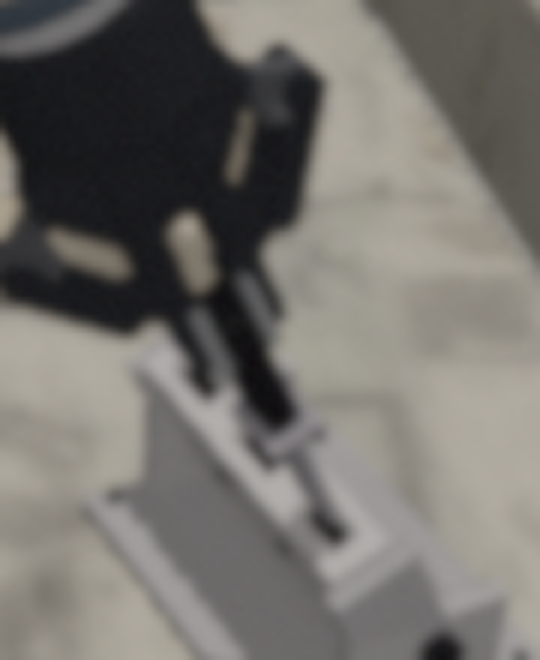

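View pics/t6.png

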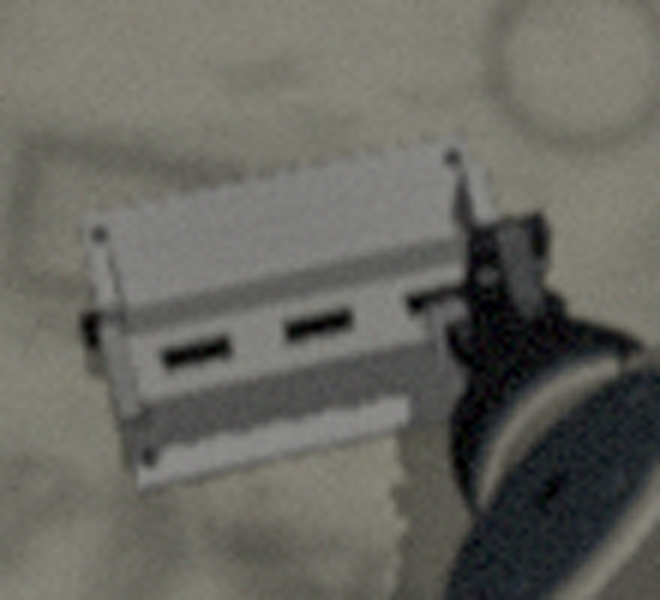

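Request:
{"fn": "play_rows", "kwargs": {"steps": [[-0.0013, 0.0007, -0.0005, 0, 0, 0], [0.0012, 0.0003, -0.0026, 0, 0, 0], [0.0012, 0.0003, -0.0026, 0, 0, 0], [0.0012, 0.0003, -0.0026, 0, 0, 0], [0.0012, 0.0003, -0.0026, 0, 0, 0], [0.0012, 0.0003, -0.0026, 0, 0, 0], [0.0012, 0.0003, -0.0026, 0, 0, 0], [0, 0, 0, 0, 0, 0]]}}

```text
clock: 9.35
position: [0.6239, -0.1121, 0.1404]
orientation: [1.572, 1.131, 0.252]
contact_force: [0.5, -0.1, -0.6]
grip_width: 0.0121
```

```bash
python3 -c "
from h import *
st('R')"
```

```text
R t 9.35 tip in gap mm [-0.65  0.26 -3.74] F gap axes [ 0.2 -0.3 -0.8] rot err world deg [0.01 0.04 0.  ] w 12.1 TCP [ 0.6239 -0.1121  0.1404] to go at +20mm [-0.0092 -0.0026  0.0217]
```

Request:
{"fn": "play_rows", "kwargs": {"steps": [[0.0008, 0.0002, -0.0018, 0, 0, 0], [0.0008, 0.0002, -0.0018, 0, 0, 0], [0.0008, 0.0002, -0.0018, 0, 0, 0], [0.0008, 0.0002, -0.0018, 0, 0, 0], [0.0008, 0.0002, -0.0018, 0, 0, 0], [0.0009, 0.0003, -0.0018, 0, 0, 0], [0, 0, 0, 0, 0, 0], [0, 0, 0, 0, 0, 0]]}}

```text
clock: 10.15
position: [0.629, -0.111, 0.1303]
orientation: [1.57, 1.131, 0.251]
contact_force: [1.3, 0.0, 0.0]
grip_width: 0.0122
```

```bash
python3 -c "
from h import *
st('R')"
```

```text
R t 10.15 tip in gap mm [ -0.17   0.02 -15.2 ] F gap axes [ 1.1 -0.3 -0.5] rot err world deg [-0.01 -0.01 -0.  ] w 12.2 TCP [ 0.629  -0.111   0.1303] to go at +20mm [-0.0144 -0.0037  0.0319]
```

Request:
{"fn": "play_rows", "kwargs": {"steps": [[0.0008, 0.0002, -0.0018, 0, 0, 0], [0.0008, 0.0002, -0.0018, 0, 0, 0], [0.0008, 0.0002, -0.0018, 0, 0, 0], [0.0008, 0.0002, -0.0018, 0, 0, 0], [0.0008, 0.0002, -0.0018, 0, 0, 0], [0.0004, 0.0001, -0.0009, 0, 0, 0], [0, 0, 0, 0, 0, 0], [0, 0, 0, 0, 0, 0]]}}

```text
clock: 10.95
position: [0.6332, -0.1097, 0.1202]
orientation: [1.571, 1.131, 0.252]
contact_force: [1.3, 0.1, -0.0]
grip_width: 0.0121
```

```bash
python3 -c "
from h import *
st('R')"
```

```text
R t 10.95 tip in gap mm [ -0.54   0.2  -26.2 ] F gap axes [ 1.2 -0.3 -0.6] rot err world deg [0.01 0.01 0.  ] w 12.1 TCP [ 0.6332 -0.1097  0.1202] to go at +20mm [-0.0185 -0.005   0.042 ]
```

Request:
{"fn": "play_rows", "kwargs": {"steps": [[0.0004, 0.0001, -0.0009, 0, 0, 0], [0.0004, 0.0001, -0.0009, 0, 0, 0], [0.0004, 0.0001, -0.0009, 0, 0, 0], [0.0004, 0.0001, -0.0009, 0, 0, 0], [0.0004, 0.0001, -0.0009, 0, 0, 0], [0, 0, 0, 0, 0, 0], [0, 0, 0, 0, 0, 0], [0, 0, 0, 0, 0, 0]]}}

```text
clock: 11.75
position: [0.6353, -0.1094, 0.1161]
orientation: [1.571, 1.131, 0.251]
contact_force: [-2.8, 0.4, 6.9]
grip_width: 0.0123
```

```bash
python3 -c "
from h import *
st('R')"
```

```text
R t 11.75 tip in gap mm [-3.400e-01  2.000e-02 -3.079e+01] F gap axes [0.6 1.1 7.4] rot err world deg [-0.   -0.02  0.  ] w 12.3 TCP [ 0.6353 -0.1094  0.1161] to go at +20mm [-0.0206 -0.0053  0.0461]
```

Request:
{"fn": "play_rows", "kwargs": {"steps": [[-0.0015, -0.0004, 0.0033, 0, 0, 0], [-0.003, -0.0008, 0.0065, 0, 0, 0], [-0.003, -0.0008, 0.0065, 0, 0, 0], [-0.003, -0.0008, 0.0065, 0, 0, 0], [-0.003, -0.0008, 0.0065, 0, 0, 0], [-0.003, -0.0008, 0.0065, 0, 0, 0], [-0.0015, -0.0004, 0.0033, 0, 0, 0], [0, 0, 0, 0, 0, 0]]}}

```text
clock: 12.55
position: [0.6173, -0.1143, 0.1555]
orientation: [1.57, 1.13, 0.25]
contact_force: [0.6, 0.1, -1.3]
grip_width: 0.0121
```

Request:
{"fn": "play_rows", "kwargs": {"steps": [[-0.0033, 0.0125, 0, 0, 0, 0], [-0.0032, 0.0126, 0, 0, 0, 0], [-0.0032, 0.0126, 0, 0, 0, 0], [-0.0032, 0.0125, 0, 0, 0, 0], [0, 0, 0, 0, 0, 0], [0, 0, 0, 0, 0, 0], [0, 0, 0, 0, 0, 0], [0, 0, 0, 0, 0, 0]]}}

```text
clock: 13.35
position: [0.6045, -0.0642, 0.1549]
orientation: [1.571, 1.131, 0.251]
contact_force: [-0.7, 0.6, -1.4]
grip_width: 0.0123
```

```bash
python3 -c "
from h import *
st('M')"
```

```text
M t 13.35 tip in gap mm [-0.66 -0.44 12.21] F gap axes [-1.1  0.7 -1.1] rot err world deg [-0.   -0.   -0.02] w 12.3 TCP [ 0.6045 -0.0642  0.1549] to go at +20mm [-0.0027 -0.0003  0.0073]
```

Request:
{"fn": "play_rows", "kwargs": {"steps": [[0.0012, 0.0003, -0.0026, 0, 0, 0], [0.0012, 0.0003, -0.0026, 0, 0, 0], [0.0012, 0.0003, -0.0026, 0, 0, 0], [0.0012, 0.0003, -0.0026, 0, 0, 0], [0.0012, 0.0003, -0.0026, 0, 0, 0], [0.0012, 0.0003, -0.0026, 0, 0, 0], [0, 0, 0, 0, 0, 0], [0, 0, 0, 0, 0, 0]]}}

```text
clock: 14.15
position: [0.6115, -0.062, 0.1392]
orientation: [1.571, 1.131, 0.252]
contact_force: [-0.5, 0.3, -0.2]
grip_width: 0.0119
```

```bash
python3 -c "
from h import *
st('M')"
```

```text
M t 14.15 tip in gap mm [-0.72 -0.05 -5.12] F gap axes [-0.4  0.4 -0. ] rot err world deg [0.   0.02 0.01] w 11.9 TCP [ 0.6115 -0.062   0.1392] to go at +20mm [-0.0098 -0.0024  0.023 ]
```

Request:
{"fn": "play_rows", "kwargs": {"steps": [[0.0012, 0.0003, -0.0026, 0, 0, 0], [0.0012, 0.0003, -0.0026, 0, 0, 0], [0.0012, 0.0003, -0.0026, 0, 0, 0], [0.0012, 0.0003, -0.0026, 0, 0, 0], [0.0012, 0.0003, -0.0026, 0, 0, 0], [0.0012, 0.0003, -0.0026, 0, 0, 0], [0.0012, 0.0003, -0.0026, 0, 0, 0], [0, 0, 0, 0, 0, 0]]}}

```text
clock: 14.95
position: [0.62, -0.06, 0.1207]
orientation: [1.571, 1.131, 0.252]
contact_force: [1.3, 0.5, -0.5]
grip_width: 0.012
```

```bash
python3 -c "
from h import *
st('M')"
```

```text
M t 14.95 tip in gap mm [ -0.67  -0.15 -25.58] F gap axes [ 1.   0.2 -1. ] rot err world deg [0.   0.02 0.  ] w 12.0 TCP [ 0.62   -0.06    0.1207] to go at +20mm [-0.0183 -0.0045  0.0415]
```

Request:
{"fn": "play_rows", "kwargs": {"steps": [[0.0004, 0.0001, -0.0009, 0, 0, 0], [0.0004, 0.0001, -0.0009, 0, 0, 0], [0.0004, 0.0001, -0.0009, 0, 0, 0], [0.0004, 0.0001, -0.0009, 0, 0, 0], [0.0004, 0.0001, -0.0009, 0, 0, 0], [0.0004, 0.0001, -0.0009, 0, 0, 0], [0, 0, 0, 0, 0, 0], [0, 0, 0, 0, 0, 0]]}}

```text
clock: 15.75
position: [0.6224, -0.0594, 0.1156]
orientation: [1.571, 1.131, 0.251]
contact_force: [2.0, 0.1, 1.2]
grip_width: 0.0119
```

```bash
python3 -c "
from h import *
st('M')"
```

```text
M t 15.75 tip in gap mm [ -0.65  -0.19 -31.15] F gap axes [ 2.2 -0.4  0.2] rot err world deg [0.   0.01 0.  ] w 11.9 TCP [ 0.6224 -0.0594  0.1156] to go at +20mm [-0.0206 -0.0051  0.0466]
```

Request:
{"fn": "play_rows", "kwargs": {"steps": [[0.0004, 0.0001, -0.0009, 0, 0, 0], [0.0004, 0.0001, -0.0009, 0, 0, 0], [0.0004, 0.0001, -0.0009, 0, 0, 0], [0.0004, 0.0001, -0.0009, 0, 0, 0], [0.0004, 0.0001, -0.0009, 0, 0, 0], [0.0004, 0.0001, -0.0009, 0, 0, 0], [0.0004, 0.0001, -0.0009, 0, 0, 0], [0, 0, 0, 0, 0, 0]]}}

```text
clock: 16.55
position: [0.6251, -0.0586, 0.1092]
orientation: [1.571, 1.131, 0.252]
contact_force: [1.1, 0.7, 0.4]
grip_width: 0.0119
```

```bash
python3 -c "
from h import *
st('M')"
```

```text
M t 16.55 tip in gap mm [ -0.82  -0.14 -38.2 ] F gap axes [ 1.3  0.5 -0.2] rot err world deg [0.01 0.02 0.  ] w 11.9 TCP [ 0.6251 -0.0586  0.1092] to go at +20mm [-0.0233 -0.0058  0.053 ]
```

Request:
{"fn": "play_rows", "kwargs": {"steps": [[0.0004, 0.0001, -0.0009, 0, 0, 0], [0.0004, 0.0001, -0.0009, 0, 0, 0], [0.0004, 0.0001, -0.0009, 0, 0, 0], [0.0004, 0.0001, -0.0009, 0, 0, 0], [0.0004, 0.0001, -0.0009, 0, 0, 0], [0, 0, 0, 0, 0, 0], [0, 0, 0, 0, 0, 0], [0, 0, 0, 0, 0, 0]]}}

```text
clock: 17.35
position: [0.6271, -0.0582, 0.1049]
orientation: [1.571, 1.131, 0.251]
contact_force: [0.8, -0.2, 0.7]
grip_width: 0.012
```

```bash
python3 -c "
from h import *
st('M')"
```

```text
M t 17.35 tip in gap mm [ -0.78  -0.22 -42.98] F gap axes [ 0.9 -0.4  0.3] rot err world deg [0. 0. 0.] w 12.0 TCP [ 0.6271 -0.0582  0.1049] to go at +20mm [-0.0254 -0.0063  0.0573]
```

Request:
{"fn": "play_rows", "kwargs": {"steps": [[0.0004, 0.0001, -0.0009, 0, 0, 0], [0.0004, 0.0001, -0.0009, 0, 0, 0], [0.0004, 0.0001, -0.0009, 0, 0, 0], [0.0004, 0.0001, -0.0009, 0, 0, 0], [0.0004, 0.0001, -0.0009, 0, 0, 0], [0.0004, 0.0001, -0.0009, 0, 0, 0], [0, 0, 0, 0, 0, 0], [0, 0, 0, 0, 0, 0]]}}

```text
clock: 18.15
position: [0.6296, -0.0576, 0.0994]
orientation: [1.571, 1.131, 0.251]
contact_force: [1.9, 0.7, 0.6]
grip_width: 0.0119
```

```bash
python3 -c "
from h import *
st('M')"
```

```text
M t 18.15 tip in gap mm [ -0.82  -0.25 -48.97] F gap axes [ 2.   0.2 -0.3] rot err world deg [0.   0.01 0.  ] w 11.9 TCP [ 0.6296 -0.0576  0.0994] to go at +20mm [-0.0278 -0.0069  0.0627]
```

Request:
{"fn": "play_rows", "kwargs": {"steps": [[0.0004, 0.0001, -0.0009, 0, 0, 0], [0.0004, 0.0001, -0.0009, 0, 0, 0], [0, 0, 0, 0, 0, 0], [0, 0, 0, 0, 0, 0], [0, 0, 0, 0, 0, 0], [0, 0, 0, 0, 0, 0], [0, 0, 0, 0, 0, 0], [0, 0, 0, 0, 0, 0]]}}

```text
clock: 18.95
position: [0.6304, -0.0574, 0.0977]
orientation: [1.571, 1.131, 0.251]
contact_force: [0.4, 0.7, 1.8]
grip_width: 0.0121
```

```bash
python3 -c "
from h import *
st('M')"
```

```text
M t 18.95 tip in gap mm [ -0.73  -0.28 -50.89] F gap axes [1.3 0.6 1.4] rot err world deg [ 0.   -0.01  0.  ] w 12.1 TCP [ 0.6304 -0.0574  0.0977] to go at +20mm [-0.0287 -0.0071  0.0644]
```

Request:
{"fn": "play_rows", "kwargs": {"steps": [[0.0002, 0.0001, -0.0005, 0, 0, 0], [0, 0, 0, 0, 0, 0], [0, 0, 0, 0, 0, 0], [0, 0, 0, 0, 0, 0], [0, 0, 0, 0, 0, 0], [0, 0, 0, 0, 0, 0], [0, 0, 0, 0, 0, 0], [0, 0, 0, 0, 0, 0]]}}

```text
clock: 19.75
position: [0.6306, -0.0574, 0.0977]
orientation: [1.57, 1.13, 0.251]
contact_force: [-4.2, 0.1, 10.0]
grip_width: 0.0118
```

```bash
python3 - <<'E'
from h import *
st("M")
cv2.imwrite("pics/side7.png",snapshot("side"))
crop("pics/side7.png","pics/s7.png",255,110,345,220,6)
E
```

```text
M t 19.75 tip in gap mm [ -0.6   -0.27 -50.95] F gap axes [ 0.6  1.2 10.8] rot err world deg [-0.   -0.03  0.01] w 11.8 TCP [ 0.6306 -0.0574  0.0977] to go at +20mm [-0.0288 -0.0071  0.0645]
```

View pics/s7.png

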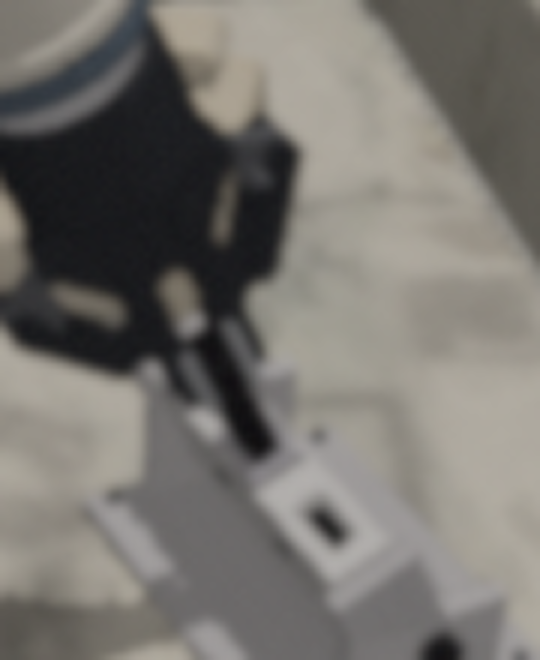

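Request:
{"fn": "play_rows", "kwargs": {"steps": [[0, 0, 0, 0, 0, 0], [0, 0, 0, 0, 0, 0], [0, 0, 0, 0, 0, 0], [0, 0, 0, 0, 0, 0], [0, 0, 0, 0, 0, 0], [0, 0, 0, 0, 0, 0], [0, 0, 0, 0, 0, 0], [0, 0, 0, 0, 0, 0]], "gripper": 0.4}}

```text
clock: 20.6
position: [0.6306, -0.0573, 0.0972]
orientation: [1.571, 1.131, 0.251]
contact_force: [-0.5, 0.1, -0.2]
grip_width: 0.0513
```

Request:
{"fn": "play_rows", "kwargs": {"steps": [[-0.004, -0.001, 0.009, 0, 0, 0], [-0.008, -0.002, 0.018, 0, 0, 0], [-0.008, -0.002, 0.018, 0, 0, 0], [-0.012, -0.003, 0.027, 0, 0, 0], [-0.012, -0.003, 0.027, 0, 0, 0], [-0.012, -0.003, 0.027, 0, 0, 0], [-0.04, -0.01, 0.01, 0, 0, 0], [-0.04, -0.01, 0.01, 0, 0, 0]]}}

```text
clock: 21.4
position: [0.4936, -0.0914, 0.2447]
orientation: [1.568, 1.13, 0.25]
contact_force: [-0.0, -1.5, -0.1]
grip_width: 0.0516
```

```bash
python3 - <<'E'
from h import *
st("M")
g=MO["M"]
for n,b in(("side",(255,110,345,220)),("top",(190,110,300,210))):
    cv2.imwrite(f"pics/{n}8.png",snapshot(n))
    crop(f"pics/{n}8.png",f"pics/{n[0]}8.png",*b,6)
    for d in(-.001,.036,.066): print(n,d,(proj(n,[g+d*gz])[0]-b[:2])*6)
E
```

```text
M t 21.4 tip in gap mm [-65.6    0.78 142.08] F gap axes [-0.4 -1.4  0.1] rot err world deg [-0.06 -0.08  0.06] w 51.6 TCP [ 0.4936 -0.0914  0.2447] to go at +20mm [ 0.1081  0.0269 -0.0825]
side -0.001 [261.18888496 446.76482123]
side 0.036 [231.14578038 389.5907457 ]
side 0.066 [205.42354625 340.7070633 ]
top -0.001 [317.11245344 322.89991755]
top 0.036 [326.56936858 340.93299362]
top 0.066 [334.84448899 356.71415769]
```

View pics/s8.png

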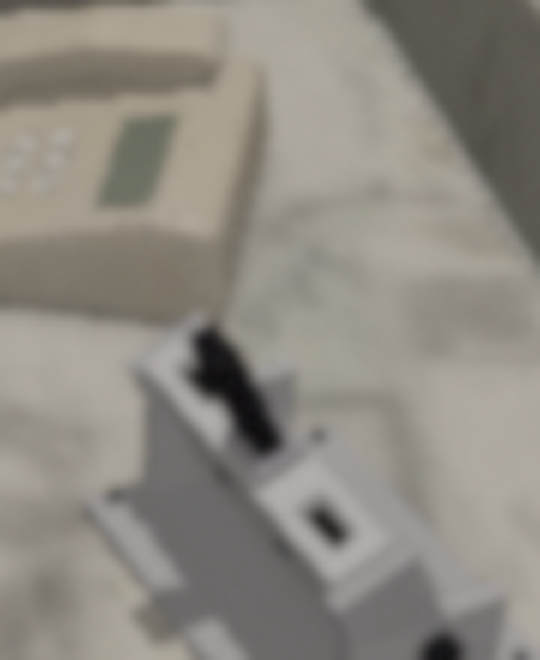

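View pics/t8.png

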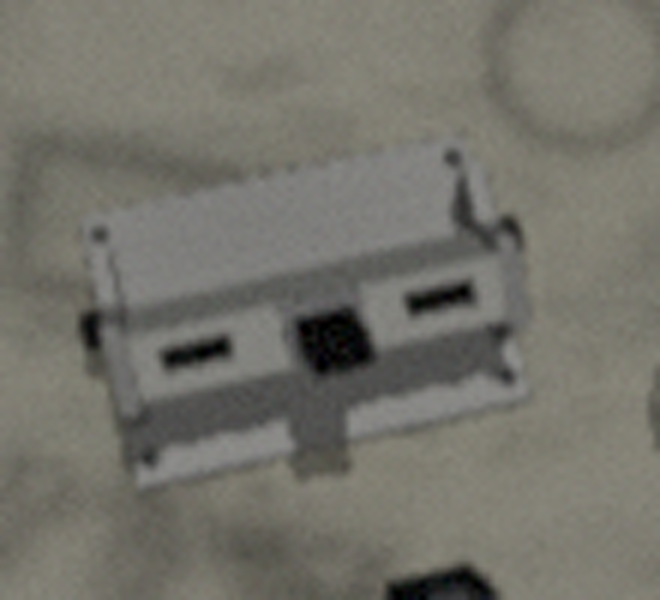

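```bash
python3 - <<'E'
from bench import *
import numpy as np
print(observe()["dq"].round(3)); print(hand_in())
E
```

```text
[ 0.033  0.065 -0.052  0.004 -0.066  0.051]
the job is handed in; nothing more can be done
None
```

I left the gauge in the middle gap, pushed home with its collar on the plates, and handed the job in at about 21.5 s. No verdict was reported.

- **Pick-up:** My first grip sat higher on the handle than I had aimed for. I set the gauge back in its rest, which took about 31 N on the collar. I then gripped it 15 mm lower and lifted it clear.
- **Right gap:** The blade stopped hard at about 28 mm. The axial push rose from about zero to about 8 N in under 5 mm, which means the blade went back roughly 4 mm (limit 9 mm). I withdrew it.
- **Middle gap:** Axial force stayed within about 1 N past both the 28 mm and 40 mm depths. At about 51 mm it rose stiffly, by about 9 N with almost no movement, which is the collar meeting the plates.
- **Left gap:** I did not try it, since the middle one took the gauge fully.
- **Last checks:** The final side and top pictures show the handle standing where a seated gauge should be, within about 2 mm. The arm was clear of everything. I did not measure the beaker and petri dish again, but nothing came near them.
- **Disagreements:** The fingertips looked about 25 mm higher in the pictures than the stated tool point. The grip read 12 mm on the 14 mm handle. The gauge itself moved as calculated.

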